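Charge the instrument module with its hand pump and shut it off

TASK

Charge the module on the chassis plate: press its black mushroom plunger down all the way and let it spring fully back up, again and again, until the indicator pin beside it stands fully out of its collar. Only then push the shut-off lever at the end of the plate over from the front to the back as far as it goes. Press and push only: do not touch the indicator pin, and leave all the loose things where they are.

Things in the scene. Friction and masses are not known exactly. Their poses are not given: they have to be found in the camera images.
- module: fixed instrument module: aluminium chassis plate 220 x 310 mm (upper face 20 mm above the bench) with a pump block 70 x 130 mm, its top 120 mm above the bench. Origin on the bench below the plate; z up, x from its front (robot side) to its back, y to its left seen from the robot. In these axes (mm): plunger axis x 10, y 5; pin axis x 10, y -65; lever pivot x 0, y 105, z 42
- plunger (a joint): how far the plunger is pressed down, in m: 0 up, 0.016 fully down. Its spring needs about 8 N to start and 11 N at the bottom (a little more when fast), and lifts the plunger by itself in under a second when it is let go
- plunger_top (a point): centre of the top of the pump plunger: a black mushroom button 38 mm wide on a steel rod, standing on top of the pump block; the button's top is 154 mm above the bench when up, 138 mm when fully down
- pin (a joint): how far the indicator pin stands out, m: starts at 0 to 0.017, fully out is 0.045. A stroke counts if the plunger goes down 13 mm or more and is then let up all the way; the pin rises on the return, mostly 9 mm a stroke (the first or a brisk one up to 18), and stays put between strokes. 2 to 5 strokes are needed; when it is fully out, more strokes do nothing
- pin_tip (a point): top of the indicator pin: a plain steel rod 10 mm thick in a collar (20 mm wide, 6 mm high) on the pump block, 70 mm to the right of the plunger seen from the robot. The tip is 132 mm above the bench at joint 0, 177 mm when fully out; a dark band round the pin shows above the collar only when it is fully out. It may not be touched
- shutoff (a joint): angle of the shut-off lever, in rad: 0 (leaning to the front of the module, open) to 1.0 (leaning to the back, closed), upright at 0.5. It starts between 0 and 0.12. Light friction: it stays where it is left, about 1 N at its knob moves it
- shutoff_tip (a point): centre of the black ball knob (26 mm wide) of the shut-off lever: a 10 mm steel rod, 80 mm from pivot to knob centre, on a dark block (70 x 50 x 25 mm) at the left end of the chassis plate; it swings about the module's y axis, the knob going towards the module's +x
- cap: loose brass blanking cap, 28 mm wide and 26 mm high, standing on the chassis plate in front of the pump block; its origin is the centre of its underside. Leave it where it is
- fitting: loose steel pipe fitting, 22 mm wide and 34 mm high, standing on the chassis plate in front of the pump block; its origin is the centre of its underside. Leave it where it is
- vial: loose small jar, 36 mm wide and 60 mm high, standing on the bench beside the module; its origin is the centre of its underside. Leave it where it is
- driver_a: loose screwdriver lying on the bench. Leave it where it is
- driver_b: loose shorter screwdriver (150 mm) lying on the bench. Leave it where it is
- reel: loose solder reel, 60 mm wide and 30 mm high, lying flat on the bench; origin in the centre of its underside. Leave it where it is
- meter: loose multimeter, 180 x 90 x 38 mm, lying on the bench; origin in the centre of its underside. Leave it where it is

How it is judged (in metres and radians):
On the way, in this order (a step that is already met when the one before it is completed fails the run):
1. the plunger is pressed down, pin not yet out, lever at the front (value of joint plunger above 0.012 m and value of joint pin below 0.03 m and value of joint shutoff below 0.3 rad).
2. the pin is fully out (42 of 45 mm), the plunger up, the lever still at the front (value of joint pin above 0.042 m and value of joint plunger below 0.004 m and value of joint shutoff below 0.3 rad), for 0.1 s.
3. the shut-off lever is pushed over to the back (value of joint shutoff above 0.85 rad), for 0.1 s.
At the end, for the whole second after the job is handed in: The indicator pin is at least 42 mm out (of 45), the plunger is back up (within 4 mm), the shut-off lever is at 0.85 rad or more of its 1.0 rad, the loose things are at rest within 20 mm of where they began (value of joint pin above 0.042 m and value of joint plunger below 0.004 m and value of joint shutoff above 0.85 rad and distance of each of cap, fitting, vial, driver_a, driver_b, reel, meter from where it was at the start of the episode below 0.02 m and linear speed of each of cap, fitting, vial, driver_a, driver_b, reel, meter below 0.02 m/s); the robot touches nothing.
It fails at once if the indicator pin is touched by the robot (over 1 N) (contact force between pin and the fingers above 1 N or contact force between pin and the arm above 1 N).
It fails at once if a loose thing is lifted, carried or knocked away (over 30 mm) (distance of any of cap, fitting, vial, driver_a, driver_b, reel, meter from where it was at the start of the episode above 0.03 m).
It also fails if it takes over 58 s, if anything falls off the work surface, if the arm or the gripper's body presses on something with over 40 N, if the wrist force passes 120 N, or if a joint passes its speed limit or range.

ROBOT

A 6-joint arm with a two-finger parallel gripper is mounted at the origin on the work surface. World frame = base frame: x ahead of the robot, y to its left, z up, the work surface at z = 0. Lengths are in mm, angles in rad, forces in N, time in s.
With the tool pointing down it reaches from about 350 to 775 mm from the base axis. Payload 7.3 kg.
Tool frame: the origin (TCP) lies on the front face of the gripper's body, between the roots of the fingers; the fingertips stand 66 mm ahead of it and the grasp point (between the pads) lies 47 mm ahead of it (bot.tip_extent is the distance from the TCP to the fingertips, in mm); z points along the fingers, y is the line along which they close (so a half turn about z gives the same grasp; the last joint's range is limited). The gripper opens to 92 mm and grips with 3 to 60 N. Pads are 19 mm wide; open, the fingers measure 130 mm over their backs; the gripper's body (75 mm by 190 mm) begins 47 mm behind the grasp point.
Start: joints at [0.984, 0.342, 1.524, -0, 1.275, -0.146], TCP at [223.984, 474.837, 292.241] pointing down, gripper open.
Joint ranges: [-2.53, 2.53], [-0.77, 2.02], [0.04, 2.7], [-1, 4.14], [0.28, 2.66], [-3.11, 3.11]. Speed limits (rad/s): [2.57, 2.57, 3.14, 3.14, 3.14, 3.14].

INTERFACE

Orientations are given as [roll, pitch, yaw] about the fixed x, y, z axes, in that order (R = Rz(yaw) Ry(pitch) Rx(roll)).
In Python, from plant import readout, viewer, order, bot gives the robot as it stands.
- The arm moves only by the shell command python3 -m creep 'ROWS'. ROWS is text: rows parted by semicolons, each of 7 numbers parted by spaces: the shift along the world's x, y, z in m, then the turn, a rotation vector about the world's x, y, z in rad, then the opening in per cent of the stroke, from 0 (shut) to 100 (fully open). A call has 1 to 8 rows; each row shifts and turns the commanded pose from where the row before left it; what a row does not reach is not made up. A row lasts 1/12 s, in which the tool goes at most 41.7 mm and 7.16 degrees, less where a joint would pass 70% of its speed; a pose out of reach is approached as far as the arm can. A call is refused whole if a number of a shift passes 0.0417 or a number of a turn 0.125, either way. A call with a gripper value outside its range is refused whole. The fingers move at their own pace and stop on an object; the grip force is fixed at half the most. Time passes only in rows, so rows that do not move let the fingers close. It gives the time, the measured TCP pose, the force, the opening and the grip force at its end, in the units of the state.
- readout.get_obs(): the state, without advancing time (a new reading comes with each control period).
- viewer.capture(name): name is "scene" or "top" or "wrist"; returns the picture (480x640x3 uint8, red, green, blue); there is no depth.
- viewer.camera_info(name): a dict with "fx", "fy", "cx", "cy" (pixels), "origin" and "rotation" of the camera in the world. Camera axes: x right, y up, looking along -z (the intrinsics and any distortion apply to the point x, -y, -z); pixel columns grow to the right and rows downward; lengths in mm; the calibration is good to about 2 mm. The wrist camera is an equidistant fisheye: a pixel r from the principal point sees the ray r / f radians off the axis. A picture is of the moment at which its call begins: read the wrist's pose just before it. camera_info takes no time and is no camera call; for the wrist camera it gives the pose at the moment of the call.
- order.close_job(): hands the job in; it is judged then, once.
The state is a dict: "time": time; "joint_positions": joint angles; "dq": joint speeds; "tau": joint torques, N m; "tool_pos": TCP position; "tcp_rot": TCP orientation; "contact_force": force on the tool from outside, world axes, zero at the start; "moment": the same for the moment, N m; "grip_width": finger opening in mm; "finger_force": force on a finger pad.
Only numpy, scipy, OpenCV 4.12 (cv2) and the standard library are available. Lean on these libraries where they do the work, as an engineer would, in place of code of your own. Each camera call takes 0.05 s, during which the arm holds its last target. There are 200 camera calls.

## Working session

There is one attempt and no reset: what is moved stays moved. The work goes in short steps, Python scripts to look and compute and a shell command to move; the robot and the scene stay as the last step left them, time stands still between calls to the robot, and variables do not carry over. Pictures are saved under pics/ and viewed, at most 10 in all, crops included, and the job is handed in when it is done.

```bash
mkdir -p pics; ls
python3 - <<'E'
from plant import readout, viewer, order, bot
import cv2
for n in("scene","top"):
    cv2.imwrite(f"pics/{n}0.png",viewer.capture(n)[:,:,::-1]); print(viewer.camera_info(n))
print(readout.get_obs())
E
```

```text
pics
{'fx': 498.0474176438923, 'fy': 498.0474176438923, 'cx': 315.7401569031418, 'cy': 238.14385248162864, 'origin': array([ 847.37299753, -672.66963782,  896.65780351]), 'rotation': array([0.77459687, 0.01625064, 0.49499786])}
{'fx': 508.489526678517, 'fy': 508.489526678517, 'cx': 311.85667874772906, 'cy': 242.94574051342266, 'origin': array([ 232.53968075,   16.13192908, 1374.68492839]), 'rotation': array([ 0.17948601, -0.01583471, -1.54735878])}
{'time': 0.1, 'joint_positions': array([ 9.84034402e-01,  3.42649699e-01,  1.52490031e+00, -7.24188124e-06,
        1.27542478e+00, -1.45985781e-01]), 'dq': array([ 0.00025298, -0.00227255, -0.00156196,  0.00193492,  0.00106554,
       -0.00063072]), 'tau': array([ 1.71514497e-03, -4.32003629e+01, -2.44694871e+01,  7.17452145e-02,
        5.26009442e-02, -8.89342505e-05]), 'tool_pos': array([223.80930214, 474.60388565, 291.62353923]), 'tcp_rot': array([-3.14022422e+00, -1.94204060e-04,  2.70081849e+00]), 'contact_force': array([ 0.00247358,  0.63236851, -0.36938886]), 'moment': array([ 0.00030903, -0.01045582,  0.02539166]), 'finger_force': 0.0, 'grip_width': 91.96268913534406}
```

View pics/scene0.png

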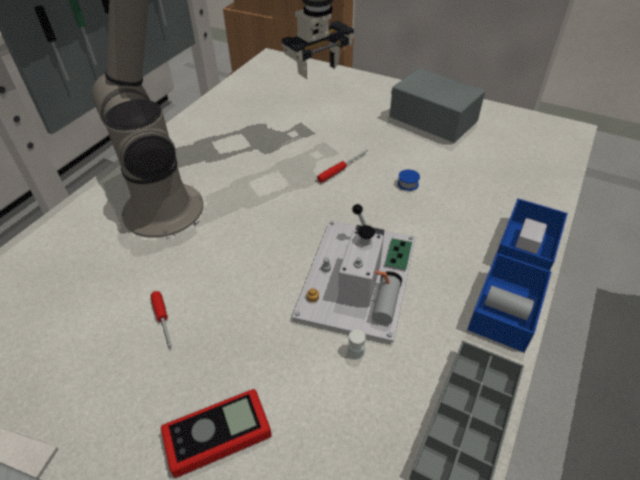

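View pics/top0.png

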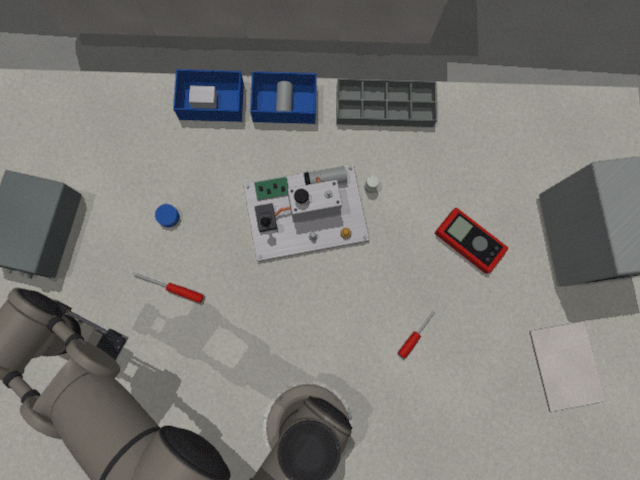

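The scene view shows the module (lever near 358,210, plunger 366,232, pin 359,263). In the top view, the plate corners are around (247,183), (353,167), (368,240) and (259,260). I'll enlarge both.

Run:
```python
import cv2,numpy as np
t=cv2.imread("pics/top0.png")[155:275,235:395]; s=cv2.imread("pics/scene0.png")[195:365,280:430]
cv2.imwrite("pics/ct.png",cv2.resize(t,None,fx=5,fy=5,interpolation=cv2.INTER_CUBIC))
cv2.imwrite("pics/cs.png",cv2.resize(s,None,fx=3.5,fy=3.5,interpolation=cv2.INTER_CUBIC))
```

```text
(no output)
```

View pics/ct.png

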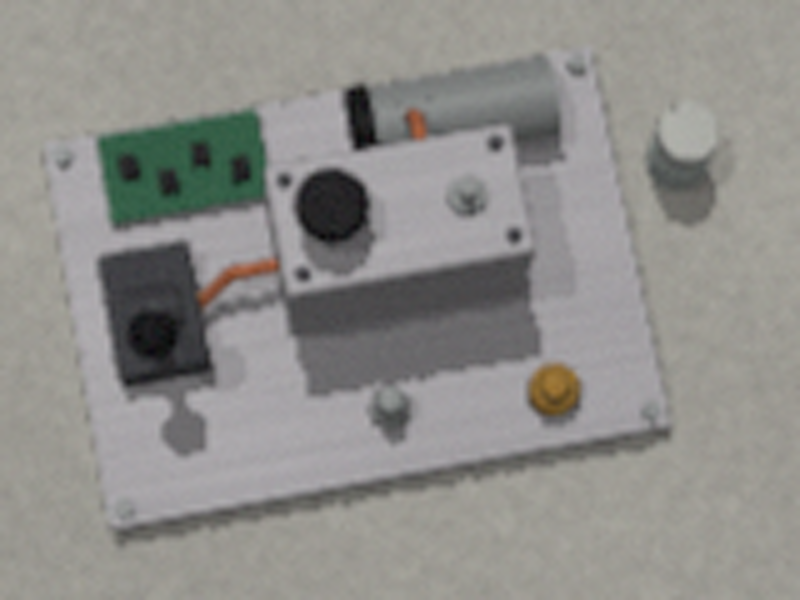

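View pics/cs.png

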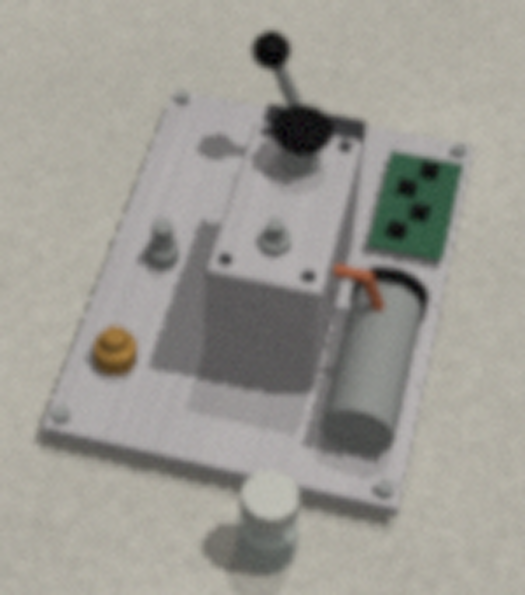

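Both crops give the plate corners, the plunger top (top 332,204; scene 302,128) and the knob (top 152,334; scene 271,49). I'll fit the module pose and lever angle jointly, and also locate the loose items.

```bash
cat > h.py <<'E'
import numpy as np
from scipy.spatial.transform import Rotation as Ro
from plant import readout, viewer
def proj(P,name):
    c=viewer.camera_info(name); p=(np.atleast_2d(P)-c["origin"])@Ro.from_euler("xyz",c["rotation"]).as_matrix()
    x,y,z=p[:,0],-p[:,1],-p[:,2]
    return np.c_[c["cx"]+c["fx"]*x/z, c["cy"]+c["fy"]*y/z]
def ray(px,name,z):
    c=viewer.camera_info(name); d=Ro.from_euler("xyz",c["rotation"]).as_matrix()@[(px[0]-c["cx"])/c["fx"],-(px[1]-c["cy"])/c["fy"],-1]
    return c["origin"]+d*(z-c["origin"][2])/d[2]
def mod(P,x,y,w): return Ro.from_euler("z",w).apply(P)+[x,y,0]
def knob(q): return np.array([80*np.sin(q-.5),105,42+80*np.cos(q-.5)])
T=lambda a,b:((a+.5)/5-.5+235,(b+.5)/5-.5+155)
S=lambda a,b:((a+.5)/3.5-.5+280,(b+.5)/3.5-.5+195)
E
python3 - <<'E'
from h import *
from scipy.optimize import least_squares
ax=np.array([[110,155,20],[110,-155,20],[-110,-155,20],[-110,155,20],[10,5,154.]])
t=np.array([T(45,148),T(592,50),T(668,428),T(112,525),T(332,204),T(152,334)])
s=np.array([S(470,148),S(395,510),S(42,432),S(172,95),S(302,128),S(271,49)])
def f(v):
    P=mod(np.vstack([ax,knob(v[3])]),*v[:3])
    return np.r_[proj(P,"top")-t,proj(P,"scene")-s].ravel()
r=least_squares(f,[600,30,0,0.05],loss="soft_l1"); v=r.x
print(v.round(3)); print(r.fun.reshape(-1,2).round(1).tolist())
for n,p in dict(pl=[10,5,154],pin=[10,-65,132],knob0=knob(v[3]),knob1=knob(1)).items(): print(n,mod(np.array(p,float),*v[:3]).round(1))
a=[2*np.pi*0]
for h in (132,137,142,147,152): print(h,(proj(mod(np.array([10,-65,h]),*v[:3]),"scene")*3.5-np.array([280,195])*3.5).round(0))
for n,px,z in (("fit",T(392,397),54),("cap",T(555,385),46),("vial",T(688,130),60)): print(n,ray(px,"top",z).round(0))
E
```

```text
[ 5.65774e+02  2.00800e+01  2.12000e-01 -1.44387e+02]
[[-0.7, -0.7], [-0.3, -0.7], [0.8, -0.2], [-0.7, 1.4], [1.9, -0.3], [1.9, -0.5], [1.1, -0.9], [0.4, -0.3], [-0.9, -1.8], [-0.1, -1.9], [-0.7, 0.1], [-0.2, 1.6]]
pl [574.5  27.1 154. ]
pin [589.2 -41.4 132. ]
knob0 [515.1 116.6 116.5]
knob1 [581.1 130.8 112.2]
132 [[271. 235.]]
137 [[271. 229.]]
142 [[271. 224.]]
147 [[272. 218.]]
152 [[272. 212.]]
fit [497.  -2.  54.]
cap [507. -89.  46.]
vial [ 646. -158.   60.]
```

Lever starts at about 0.12 rad and the module's yaw is 0.212. I'll move above the plunger with the fingers shut and their closing line along module x, keeping the tips above everything.

```bash
R="" ; python3 -m creep '0.022 -0.028 0 0 0 -0.0573 0;0.022 -0.028 0 0 0 -0.0573 0;0.022 -0.028 0 0 0 -0.0573 0;0.022 -0.028 0 0 0 -0.0573 0;0.022 -0.028 0 0 0 -0.0573 0;0.022 -0.028 0 0 0 -0.0573 0;0.022 -0.028 0 0 0 -0.0573 0;0.022 -0.028 0 0 0 -0.0573 0'
python3 -m creep '0.022 -0.028 0 0 0 -0.0573 0;0.022 -0.028 0 0 0 -0.0573 0;0.022 -0.028 0 0 0 -0.0573 0;0.022 -0.028 0 0 0 -0.0573 0;0.022 -0.028 0 0 0 -0.0573 0;0.022 -0.028 0 0 0 -0.0573 0;0.022 -0.028 0 0 0 -0.0573 0;0.022 -0.028 0 0 0 -0.0573 0;'
python3 - <<'E'
from h import *
import cv2
o=readout.get_obs(); print(o["time"],o["tool_pos"],o["tcp_rot"],o["contact_force"],o["joint_positions"],o["grip_width"]); print(viewer.camera_info("wrist"))
cv2.imwrite("pics/w1.png",viewer.capture("wrist")[:,:,::-1])
E
```

```text
time: 0.77
tool_pos: [400.6, 249.2, 292.0]
tcp_rot: [-3.141, -0.0, 2.24]
contact_force: [0.1, 0.7, -0.4]
grip_width: 43.2
finger_force: 0.0
time: 1.43
tool_pos: [576.6, 25.2, 291.8]
tcp_rot: [-3.141, -0.0, 1.781]
contact_force: [1.4, -0.3, 0.9]
grip_width: 0.6
finger_force: 0.0
1.4333 [576.6279563   25.20705557 291.80762864] [-3.14082912e+00 -3.29326296e-04  1.78092171e+00] [ 1.40827409 -0.26303132  0.92610299] [-8.91104363e-02  4.38974569e-01  1.37551065e+00  9.23191550e-05
  1.32793412e+00 -2.99258185e-01] 0.5579027674156867
{'fx': 371.64829954431775, 'fy': 371.64829954431775, 'cx': 319.3771019668226, 'cy': 241.7805058788031, 'origin': array([561.02204609,  88.88859078, 384.13175924]), 'rotation': array([-0.25048354,  0.00200033,  0.20998144])}
```

View pics/w1.png

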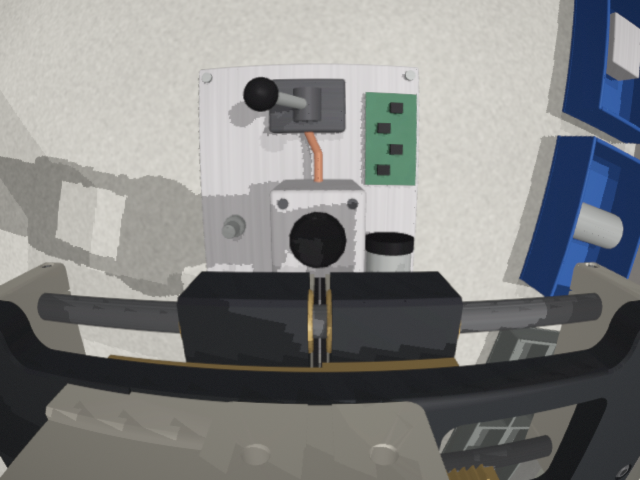

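```bash
cat >> h.py <<'E'
def wproj(P,c):
    p=(np.atleast_2d(P)-c["origin"])@Ro.from_euler("xyz",c["rotation"]).as_matrix()
    x,y,z=p[:,0],-p[:,1],-p[:,2]; r=np.hypot(x,y); th=np.arctan2(r,z)
    return np.c_[c["cx"]+c["fx"]*th*x/r, c["cy"]+c["fy"]*th*y/r]
def wray(px,c,z):
    u=(px[0]-c["cx"])/c["fx"]; v=(px[1]-c["cy"])/c["fy"]; th=np.hypot(u,v)
    d=Ro.from_euler("xyz",c["rotation"]).apply([np.sin(th)*u/th,-np.sin(th)*v/th,-np.cos(th)]); return c["origin"]+d*(z-c["origin"][2])/d[2]
E
python3 - <<'E'
from h import *
c=viewer.camera_info("wrist")
P=np.array([[10,5,154],[10,-65,140],[*knob(.12)],[*knob(1)],[-110,155,20],[-110,-155,20]],float)
print(wproj(mod(P,565.8,20.1,.212),c).round(0).tolist())
E
```

```text
[[317.0, 239.0], [318.0, 327.0], [260.0, 91.0], [355.0, 90.0], [196.0, 63.0], [215.0, 346.0]]
```

The wrist view puts the plunger at (318,240) and the knob at (261,95), within 4 px of prediction, so the fit holds. Now the first stroke.

```bash
python3 -m creep '-0.002 0.001 -0.022 0 0 0 0;0 0 -0.022 0 0 0 0;0 0 -0.022 0 0 0 0;0 0 0 0 0 0 0;0 0 0 0 0 0 0'; python3 -m creep '0 0 -0.006 0 0 0 0;0 0 -0.005 0 0 0 0;0 0 -0.005 0 0 0 0;0 0 -0.005 0 0 0 0;0 0 0 0 0 0 0;0 0 0 0 0 0 0'
```

```text
time: 1.9
tool_pos: [573.4, 28.0, 225.4]
tcp_rot: [-3.139, -0.001, 1.784]
contact_force: [0.3, -0.1, -0.3]
grip_width: 0.7
finger_force: 0.0
time: 2.4
tool_pos: [575.0, 27.9, 207.6]
tcp_rot: [3.137, 0.001, 1.784]
contact_force: [-1.0, 0.5, 8.4]
grip_width: 0.6
finger_force: 4.3
```

```bash
python3 -m creep '0 0 -0.004 0 0 0 0;0 0 -0.003 0 0 0 0;0 0 0 0 0 0 0;0 0 0 0 0 0 0'; python3 -m creep '0 0 0.014 0 0 0 0;0 0 0.015 0 0 0 0;0 0 0 0 0 0 0;0 0 0 0 0 0 0;0 0 0 0 0 0 0;0 0 0 0 0 0 0;0 0 0 0 0 0 0;0 0 0 0 0 0 0'
python3 - <<'E'
from h import *
import cv2
c=viewer.camera_info("scene"); im=viewer.capture("scene")[:,:,::-1]
cv2.imwrite("pics/s1.png",cv2.resize(im[195:325,300:430],None,fx=4.5,fy=4.5,interpolation=cv2.INTER_CUBIC))
for h in (126,132,150,177): print(h,((proj(mod(np.array([10,-65,h]),565.8,20.1,.212),"scene")-[300,195])*4.5).round(0))
E
```

```text
time: 2.73
tool_pos: [575.1, 27.9, 203.6]
tcp_rot: [3.135, 0.002, 1.784]
contact_force: [-8.4, 0.6, 27.8]
grip_width: 0.2
finger_force: 13.3
time: 3.4
tool_pos: [573.8, 27.8, 226.5]
tcp_rot: [-3.14, -0.0, 1.784]
contact_force: [-0.3, -0.6, 0.3]
grip_width: 0.5
finger_force: 0.0
126 [[257. 311.]]
132 [[258. 302.]]
150 [[260. 276.]]
177 [[262. 234.]]
```

View pics/s1.png

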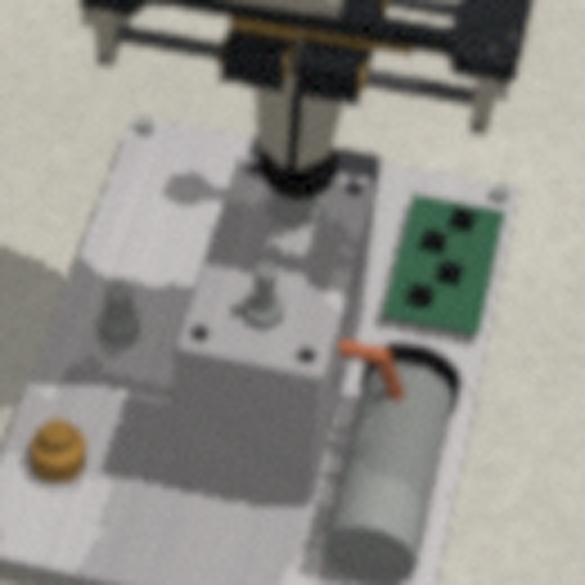

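The pin tip (264,272) is about 20 mm out after stroke 1, and full stroke gives 28 N at the bottom stop. Three more strokes, each with a full return.

```bash
python3 -m creep '0 0 -0.010 0 0 0 0;0 0 -0.010 0 0 0 0;0 0 -0.008 0 0 0 0;0 0 0 0 0 0 0;0 0 0 0 0 0 0' | grep -E 'pos|force'; python3 -m creep '0 0 0.014 0 0 0 0;0 0 0.014 0 0 0 0;0 0 0 0 0 0 0;0 0 0 0 0 0 0;0 0 0 0 0 0 0;0 0 0 0 0 0 0;0 0 0 0 0 0 0;0 0 0 0 0 0 0;0 0 0 0 0 0 0' | grep -E 'pos|force'
python3 -m creep '0 0 0 0 0 0 0'
```

```text
tool_pos: [575.0, 27.7, 203.5]
contact_force: [-7.2, 0.4, 30.0]
finger_force: 15.1
time: 3.95
tool_pos: [575.0, 27.7, 203.5]
tcp_rot: [3.136, 0.002, 1.784]
contact_force: [-8.0, -0.3, 30.3]
grip_width: 0.4
finger_force: 15.1schema error: expected 1 to 8 rows
```

The nine-row call was refused because the limit is 8. The arm is still at the bottom, so I'll lift now and continue.

```bash
python3 -m creep '0 0 0.014 0 0 0 0;0 0 0.014 0 0 0 0;0 0 0 0 0 0 0;0 0 0 0 0 0 0;0 0 0 0 0 0 0;0 0 0 0 0 0 0;0 0 0 0 0 0 0;0 0 0 0 0 0 0' | grep -E 'pos|contact'; python3 -m creep '0 0 0 0 0 0 0;0 0 0 0 0 0 0;0 0 0 0 0 0 0;0 0 -0.010 0 0 0 0;0 0 -0.010 0 0 0 0;0 0 -0.008 0 0 0 0;0 0 0 0 0 0 0;0 0 0 0 0 0 0' | grep -E 'pos|contact'
python3 -m creep '0 0 0.014 0 0 0 0;0 0 0.014 0 0 0 0;0 0 0 0 0 0 0;0 0 0 0 0 0 0;0 0 0 0 0 0 0;0 0 0 0 0 0 0;0 0 0 0 0 0 0;0 0 0 0 0 0 0' | grep -E 'pos|contact'; python3 -m creep '0 0 0 0 0 0 0;0 0 0 0 0 0 0;0 0 0 0 0 0 0;0 0 -0.010 0 0 0 0;0 0 -0.010 0 0 0 0;0 0 -0.008 0 0 0 0;0 0 0 0 0 0 0;0 0 0 0 0 0 0' | grep -E 'pos|contact'
python3 -m creep '0 0 0.014 0 0 0 0;0 0 0.014 0 0 0 0;0 0 0.004 0 0 0 0;0 0 0 0 0 0 0;0 0 0 0 0 0 0;0 0 0 0 0 0 0;0 0 0 0 0 0 0;0 0 0 0 0 0 0' | grep -E 'pos|contact'
python3 -m creep '0 0 0 0 0 0 0;0 0 0 0 0 0 0;0 0 0 0 0 0 0;0 0 0 0 0 0 0'
python3 - <<'E'
from h import *
import cv2
im=viewer.capture("scene")[:,:,::-1]
cv2.imwrite("pics/s2.png",cv2.resize(im[195:325,300:430],None,fx=4.5,fy=4.5,interpolation=cv2.INTER_CUBIC))
E
```

```text
tool_pos: [573.8, 27.9, 226.4]
contact_force: [-0.3, 0.1, 0.4]
tool_pos: [575.1, 27.8, 203.5]
contact_force: [-7.3, -0.4, 29.4]
tool_pos: [573.8, 27.8, 226.4]
contact_force: [0.3, -0.5, 0.4]
tool_pos: [575.1, 27.8, 203.6]
contact_force: [-7.2, 0.3, 29.3]
tool_pos: [573.7, 27.9, 230.3]
contact_force: [0.4, 0.2, -0.1]
time: 7.62
tool_pos: [574.0, 27.8, 231.2]
tcp_rot: [3.142, -0.0, 1.784]
contact_force: [0.2, 0.0, -0.4]
grip_width: 0.6
finger_force: 0.0
```

View pics/s2.png

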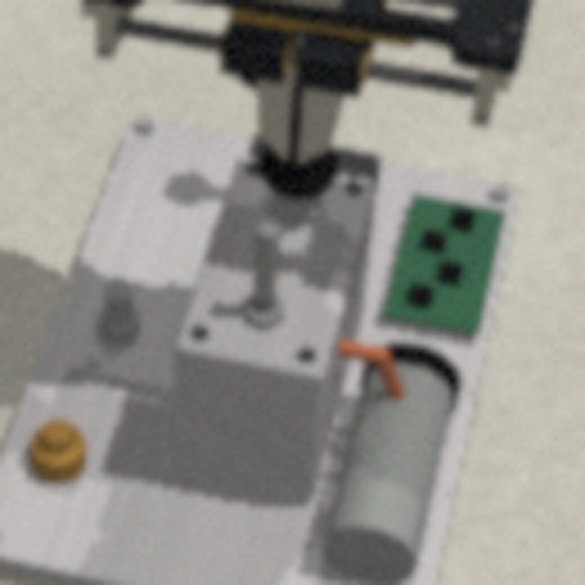

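The pin tip is at (265,236), nearly the predicted fully-out position (y≈232), but the dark band isn't clear. Extra strokes do no harm, so I'll add two and compare the images for any change.

```bash
python3 -m creep '0 0 -0.012 0 0 0 0;0 0 -0.012 0 0 0 0;0 0 -0.008 0 0 0 0;0 0 0 0 0 0 0;0 0 0 0 0 0 0' | grep -E 'pos|contact'; python3 -m creep '0 0 0.016 0 0 0 0;0 0 0.016 0 0 0 0;0 0 0 0 0 0 0;0 0 0 0 0 0 0;0 0 0 0 0 0 0;0 0 0 0 0 0 0;0 0 0 0 0 0 0;0 0 0 0 0 0 0' | grep -E 'pos|contact'
python3 -m creep '0 0 0 0 0 0 0;0 0 0 0 0 0 0;0 0 0 0 0 0 0;0 0 0 0 0 0 0'|head -1
cat > cap.py <<'E'
from h import *
import cv2,sys
im=viewer.capture("scene")[:,:,::-1]
a=cv2.resize(im[195:325,300:430],None,fx=4.5,fy=4.5,interpolation=cv2.INTER_CUBIC); cv2.imwrite(sys.argv[1],a)
b=cv2.imread(sys.argv[2]); print(np.abs(a[210:330,225:305].astype(int)-b[210:330,225:305]).mean())
E
python3 cap.py pics/s3.png pics/s2.png
python3 -m creep '0 0 -0.012 0 0 0 0;0 0 -0.012 0 0 0 0;0 0 -0.008 0 0 0 0;0 0 0 0 0 0 0;0 0 0 0 0 0 0' | grep -E 'pos|contact'; python3 -m creep '0 0 0.016 0 0 0 0;0 0 0.016 0 0 0 0;0 0 0 0 0 0 0;0 0 0 0 0 0 0;0 0 0 0 0 0 0;0 0 0 0 0 0 0;0 0 0 0 0 0 0;0 0 0 0 0 0 0' | grep -E 'pos|contact'
python3 -m creep '0 0 0 0 0 0 0;0 0 0 0 0 0 0;0 0 0 0 0 0 0;0 0 0 0 0 0 0'|head -1
python3 cap.py pics/s4.png pics/s3.png
python3 - <<'E'
import cv2,numpy as np
ims=[cv2.imread(f"pics/s{i}.png")[200:345,205:325] for i in (2,3,4)]
cv2.imwrite("pics/cmp.png",cv2.resize(np.hstack(ims),None,fx=2.2,fy=2.2))
E
```

```text
tool_pos: [575.1, 27.8, 203.6]
contact_force: [-5.5, 1.4, 24.3]
tool_pos: [573.7, 27.8, 230.4]
contact_force: [0.4, -0.4, -0.6]
time: 9.08
1.5890972222222222
tool_pos: [575.1, 27.8, 203.6]
contact_force: [-5.2, -0.0, 24.1]
tool_pos: [573.8, 27.9, 230.4]
contact_force: [-0.8, -0.0, -0.4]
time: 10.55
1.5471875
```

View pics/cmp.png

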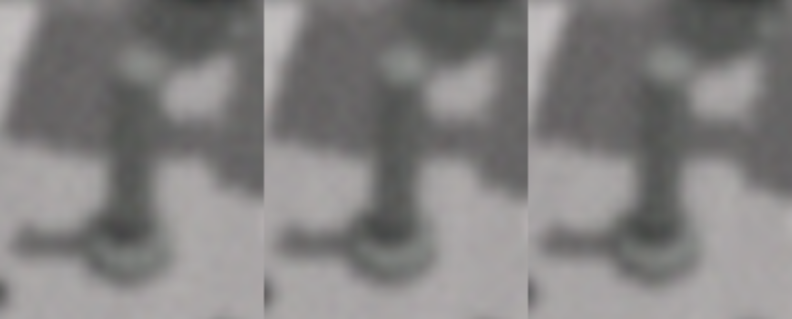

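The three frames are identical, with the dark band visible above the collar at (120,230), so the pin is fully out. Now I'll lift and go to the front of the lever knob.

```bash
python3 -m creep '0 0 0.029 0 0 0 0;-0.027 0.0195 0 0 0 0 0;-0.027 0.0195 0 0 0 0 0;-0.027 0.0195 0 0 0 0 0;-0.027 0.0195 0 0 0 0 0;0 0 0 0 0 0 0;0 0 0 0 0 0 0'; python3 -m creep '0 0 -0.03 0 0 0 0;0 0 -0.03 0 0 0 0;0 0 -0.03 0 0 0 0;0 0 0 0 0 0 0;0 0 0 0 0 0 0'
```

```text
time: 11.18
tool_pos: [465.2, 106.7, 260.8]
tcp_rot: [3.141, 0.0, 1.786]
contact_force: [-0.3, 0.0, -0.1]
grip_width: 0.5
finger_force: 0.0
time: 11.6
tool_pos: [466.3, 105.3, 169.6]
tcp_rot: [-3.139, -0.0, 1.783]
contact_force: [0.8, 0.3, 0.4]
grip_width: 0.6
finger_force: 0.0
```

```bash
python3 -m creep '0.0098 0.0021 0 0 0 0 0;0.0098 0.0021 0 0 0 0 0;0.0098 0.0021 0 0 0 0 0;0.0098 0.0021 0 0 0 0 0;0.0098 0.0021 0 0 0 0 0;0.0098 0.0021 0 0 0 0 0;0.0098 0.0021 0 0 0 0 0;0.0098 0.0021 0 0 0 0 0'; python3 -m creep '0.0049 0.001 0 0 0 0 0;0 0 0 0 0 0 0;0 0 0 0 0 0 0'
```

```text
time: 12.27
tool_pos: [546.1, 122.4, 172.7]
tcp_rot: [3.138, 0.001, 1.784]
contact_force: [0.1, 0.4, -0.1]
grip_width: -0.0
finger_force: 0.4
time: 12.52
tool_pos: [549.8, 123.5, 171.3]
tcp_rot: [3.14, 0.0, 1.784]
contact_force: [-0.2, -0.2, 0.2]
grip_width: 0.6
finger_force: 0.0
```

```bash
python3 -m creep '0.0029 0.0006 0 0 0 0 0;0 0 0 0 0 0 0;0 0 0 0 0 0 0' | grep -E 'pos|force'; python3 -m creep '0.0029 0.0006 0 0 0 0 0;0 0 0 0 0 0 0;0 0 0 0 0 0 0'| grep -E 'pos|force'
python3 - <<'E'
from h import *
import cv2
im=viewer.capture("scene")[:,:,::-1]; c=viewer.camera_info("wrist"); w=viewer.capture("wrist")[:,:,::-1]
cv2.imwrite("pics/s5.png",np.hstack([cv2.resize(im[170:300,300:430],(400,400)),cv2.resize(w[100:340,200:440],(400,400))]))
print(wproj(mod(np.array([knob(q) for q in(.12,.85,1)]),565.8,20.1,.212),c))
E
```

```text
tool_pos: [552.1, 124.2, 170.5]
contact_force: [0.1, -0.5, 0.1]
finger_force: 0.1
tool_pos: [554.4, 124.8, 170.0]
contact_force: [-3.8, -2.3, 1.3]
finger_force: 2.3
[[231.85169609 303.4373648 ]
 [363.49005996 305.41869022]
 [386.65618053 300.52136839]]
```

View pics/s5.png

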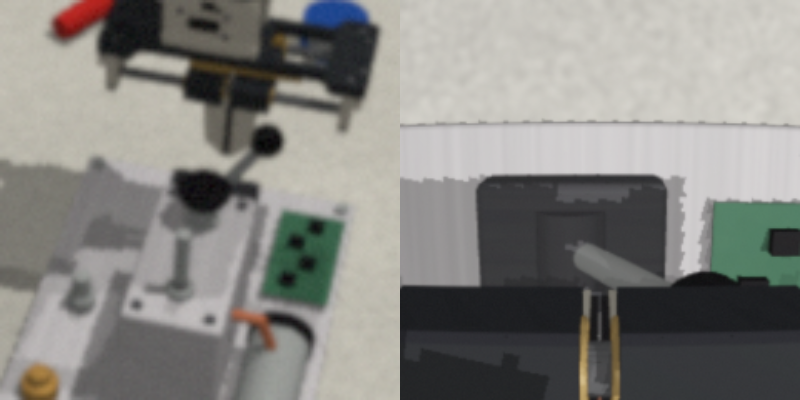

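The lever now leans fully to the back (knob at 267,140 in the left half) and contact force has started to rise, which suggests the stop. One more nudge to confirm, then back off and up.

```bash
python3 -m creep '0.002 0.0004 0 0 0 0 0;0 0 0 0 0 0 0;0 0 0 0 0 0 0' | grep -E 'pos|force'; python3 -m creep '-0.02 -0.0042 0 0 0 0 0;-0.02 -0.0042 0 0 0 0 0;0 0 0.035 0 0 0 0;0 0 0.035 0 0 0 0;0 0 0.035 0 0 0 0;0 0 0 0 0 0 0;0 0 0 0 0 0 0;0 0 0 0 0 0 0'
python3 - <<'E'
from h import *
import cv2
im=viewer.capture("scene")[:,:,::-1]; cv2.imwrite("pics/s6.png",cv2.resize(im[100:360,270:530],(598,598)))
for q in(.85,1): print((proj(mod(knob(q),565.8,20.1,.212),"scene")-[270,100])*2.3)
E
```

```text
tool_pos: [555.1, 124.9, 169.9]
contact_force: [-10.5, -2.5, 5.2]
finger_force: 5.9
time: 14.03
tool_pos: [517.2, 116.9, 275.0]
tcp_rot: [3.141, 0.0, 1.784]
contact_force: [0.0, 0.1, -1.5]
grip_width: 0.3
finger_force: 0.0
[[255.47281491 263.20136878]]
[[265.90547607 268.7976904 ]]
```

View pics/s6.png

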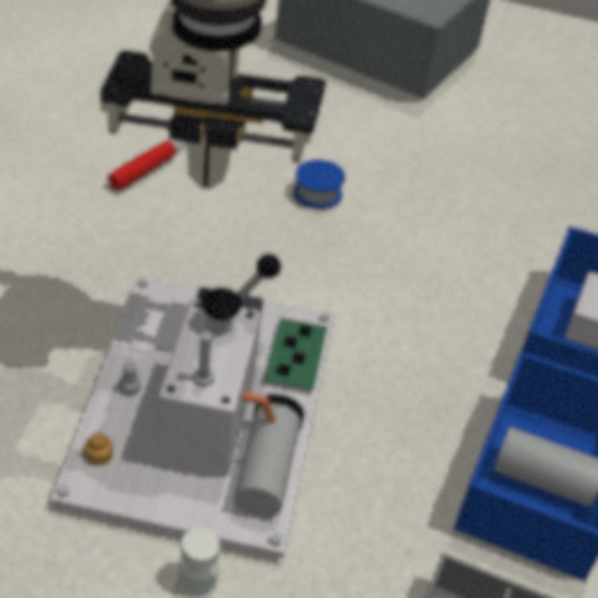

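The knob is at (268,266), matching the predicted stop position (266,269). The pin is out, the plunger is up, the loose things are in place and the arm is clear. Handing in.

```bash
python3 -c "from plant import order; print(order.close_job())"
```

```text
the job is handed in; nothing more can be done
None
```

The job is handed in: six full plunger strokes left the pin fully out, then the lever was pushed to its back stop, and the last picture shows the plunger up and the arm clear, with no loose thing in view moved; no verdict came back.

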